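Sweep the silver scrap off the goldsmith's board into the scrap tray

TASK

Clear the silver scrap off the goldsmith's work board: with your fingertips, sweep the casting button, the bar end and the ring along the board and over its end into the empty scrap tray (not into the tray that holds tools). Only push them along; do not grip, lift or press down on them. Leave the jar and the doming block standing where they are on the board, and leave the mug and the pliers beside it alone.

Things in the scene. Friction and masses are not known exactly. Their poses are not given: they have to be found in the camera images.
- board: Fixed wooden board, 290 mm (its x) by 260 mm (its y), flat rimless top 36 mm above the bench; a tray against each y end. Origin: centre of its underside, z up. Scrap, jar and block stand on it, each in its own row parallel to its y (rows near x = -100, -50, 0, +50 mm, which is in which varies; block at +100), so a piece pushed straight along y to the scrap tray meets nothing.
- scrap_tray: Fixed EMPTY open aluminium tray, outside 290 mm (its x, parallel to the board's x) by 90 mm (its y) by 34 mm high, walls and floor 3 mm, rim 2 mm below the board's top, touching one y end of the board along the full width of the board. Origin: centre of its underside, on the bench.
- tool_tray: Fixed tray of the same size at the other y end of the board, with red-handled pliers and two needle files lying in it, all below its rim. Not for scrap. Origin: centre of its underside, on the bench.
- button: Loose silver casting button, about 65 g: a round disc 30 mm across, 6 mm straight side then a cone to 12 mm height, with an 8 mm thick cut-off stub on top, 18 mm high in all. Origin: centre of its underside; z up.
- bar_end: Loose silver bar end, about 42 g: a plain block 24 mm (its x) by 14 mm (its y) by 12 mm high. Origin: centre of its underside; any yaw.
- ring: Loose plain silver ring lying flat, about 28 g: 26 mm outside, 18 mm bore, 10 mm high. Origin: centre of its underside.
- jar: Bystander: small round lidded glass jar, 32 mm across and 42 mm high, 80 g, standing on the board in one of the rows. Origin: centre of its underside.
- block: Bystander: steel doming block, a 38 mm cube with round hollows, 0.42 kg, on the board's row at +100 mm in the board's x. Origin: centre of its underside.
- mug: Bystander: white mug, 80 mm across, 95 mm high, on the bench beyond the tray at the board's +y end. Origin: centre of its underside.
- pliers: Bystander: yellow-handled pliers lying on the bench beyond the tray at the board's -y end, about 165 mm long (along its x) and 45 mm wide, 13 mm high. Origin: under the pivot.

How it is judged:
By the outcome, as a careful person would: the job done as asked, in the order asked, and still so for the second after the job is handed in, with the robot touching nothing.
It also fails if it takes over 58 s, if anything falls off the work surface, if the arm or the gripper's body presses on something with over 40 N, if the wrist force passes 120 N, or if a joint passes its speed limit or range.

ROBOT

A 7-joint arm with a two-finger parallel gripper is mounted at the origin on the work surface. World frame = base frame: x ahead of the robot, y to its left, z up, the work surface at z = 0. Lengths are in m, angles in rad, forces in N, time in s.
With the tool pointing down it reaches from about 0.425 to 0.875 m from the base axis. Payload 4.7 kg.
Tool frame: the origin (TCP) lies between the finger pads; the fingertips stand 14 mm ahead of it and the grasp point (between the pads) lies 5 mm behind it; z points along the fingers, y is the line along which they close (so a half turn about z gives the same grasp; the last joint's range is limited). The gripper opens to 87 mm and grips with 3 to 60 N. Pads are 19 mm wide; open, the fingers measure 117 mm over their backs; the gripper's body (75 mm by 190 mm) begins 51 mm behind the grasp point.
Start: joints at [0.014, 0.321, -0.07, 1.45, 0.023, 1.371, -0.057], TCP at [0.65, -0, 0.198] pointing down, gripper open.
Joint ranges: [-2.86, 2.86], [-0.3, 2.09], [-1.38, 1.24], [0.06, 2.45], [-1.56, 4.7], [0.09, 2.05], [-2.69, 2.69]. Speed limits (rad/s): [2.57, 2.57, 3.14, 3.14, 3.14, 3.14, 3.14].

INTERFACE

Orientations are given as a rotation vector (axis times angle).
In Python, from bench import ctrl gives the robot as it stands.
- The arm moves only by the shell command python3 -m inch 'ROWS' [OPENING] [FORCE]. ROWS is JSON, a list of rows, each a list of 6 numbers: the shift along the world's x, y, z in mm, then the turn, a rotation vector about the world's x, y, z in degrees. In form: [[tx, ty, tz, rx, ry, rz], ...]. A call has 1 to 20 rows; each row is the pose to reach, as a shift and turn from the pose commanded when the call began; what a row does not reach only later rows make up. A row lasts 1/8 s, in which the tool goes at most 62.5 mm and 10.7 degrees, less where a joint would pass 70% of its speed; a pose out of reach is approached as far as the arm can. A call with a gripper value outside its range is refused whole. OPENING is the finger opening in mm, from 0 to 87, set as the call begins (- or left out, the last holds). The fingers move at their own pace and stop on an object; FORCE is the grip in N (left out, the last holds). Time passes only in rows, so rows that repeat a pose let the fingers close. It gives the time, the measured TCP pose, the force, the opening and the grip force at its end, in the units of the state.
- ctrl.get_state(): the state, without advancing time (a new reading comes with each control period).
- ctrl.get_image(name): name is "scene" or "side" or "wrist"; returns (picture, depth): 384x512x3 uint8, red, green, blue; 384x512 float32, m along the optical axis (not along the pixel's ray), 0 where there is no reading.
- ctrl.camera_params(name): a dict with "mtx" (3x3 intrinsics, pixels), "T" (4x4, takes a point from camera to world coordinates). Camera axes: x right, y down, z forward; pixel columns grow to the right and rows downward; lengths in m; the calibration is good to about 2 mm. A picture is of the moment at which its call begins: read the wrist's pose just before it. camera_params takes no time and is no camera call; for the wrist camera it gives the pose at the moment of the call.
- ctrl.close_job(): hands the job in; it is judged then, once.
The state is a dict: "time": time; "joint_positions": joint angles; "qd": joint speeds; "joint_torque": joint torques, N m; "position": TCP position; "tool_rot": TCP orientation; "ft_force": force on the tool from outside, world axes, zero at the start; "torque": the same for the moment, N m; "grip_width": opening from 0.0 (shut) to 1.0 (fully open); "grip_force": force on a finger pad.
Only numpy, scipy, OpenCV 4.12 (cv2) and the standard library are available. Lean on these libraries where they do the work, as an engineer would, in place of code of your own. Each camera call takes 0.05 s, during which the arm holds its last target. There are 200 camera calls.

## Working session

There is one attempt and no reset: what is moved stays moved. The work goes in short steps, Python scripts to look and compute and a shell command to move; the robot and the scene stay as the last step left them, time stands still between calls to the robot, and variables do not carry over. Pictures are saved under pics/ and viewed, at most 10 in all, crops included, and the job is handed in when it is done.

```bash
mkdir -p pics
python3 - <<'E'
from bench import ctrl
import cv2,numpy as np
for n in("scene","side"):
    p,d=ctrl.get_image(n); c=ctrl.camera_params(n)
    cv2.imwrite(f"pics/{n}0.png",p[:,:,::-1]); np.savez(f"{n}0.npz",p=p,d=d,K=c["mtx"],T=c["T"])
    print(n,c["mtx"].round(1).tolist(),c["T"].round(3).tolist())
s=ctrl.get_state();print(s["time"],s["position"],s["tool_rot"],s["grip_width"])
E
```

```text
scene [[498.5, 0.0, 258.6], [0.0, 498.5, 187.3], [0.0, 0.0, 1.0]] [[-0.507, 0.734, -0.452, 1.176], [0.862, 0.441, -0.252, 0.367], [0.014, -0.517, -0.856, 1.189], [0.0, 0.0, 0.0, 1.0]]
side [[381.6, 0.0, 252.9], [0.0, 381.6, 194.9], [0.0, 0.0, 1.0]] [[-0.972, -0.11, 0.208, 0.428], [-0.235, 0.486, -0.842, 0.726], [-0.009, -0.867, -0.498, 0.471], [0.0, 0.0, 0.0, 1.0]]
0.1 [ 6.49452664e-01 -6.80418021e-05  1.96641774e-01] [-2.22054575e+00 -2.22071913e+00  2.09747857e-03] 0.9953104067518435
```

View pics/scene0.png

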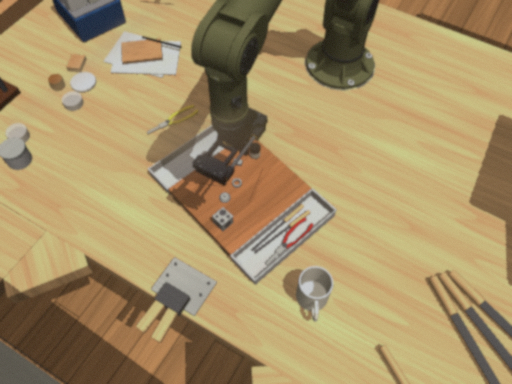

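View pics/side0.png

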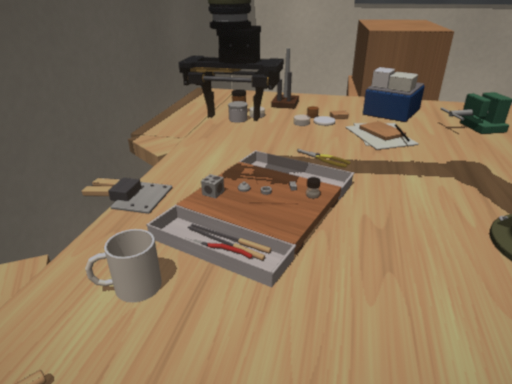

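Side view: tool tray (red pliers) at the near (+y, mug) end, empty scrap tray at the far (-y) end. The pieces run left to right at about (213,186) block, (244,186), (265,190), (294,185), and (314,188) jar. I'll zoom in and fit the board.

```bash
cat > h.py <<'E'
import numpy as np,cv2
from bench import ctrl
def ray(K,T,u,v,z):
    d=T[:3,:3]@np.linalg.solve(K,[u,v,1.]); o=T[:3,3]
    return o+d*(z-o[2])/d[2]
def proj(K,T,P):
    q=T[:3,:3].T@(np.asarray(P,float)-T[:3,3]); q=K@q; return q[:2]/q[2]
def cloud(d,K,T):
    v,u=np.mgrid[:d.shape[0],:d.shape[1]]
    c=np.stack([(u-K[0,2])/K[0,0]*d,(v-K[1,2])/K[1,1]*d,d],-1)
    return c@T[:3,:3].T+T[:3,3]
E
python3 - <<'E'
from h import *
z=np.load("side0.npz");p,d,K,T=[z[k] for k in "pdKT"]
cv2.imwrite("pics/sidecrop.png",cv2.resize(p[145:285,140:365,::-1],None,fx=3.5,fy=3.5,interpolation=cv2.INTER_CUBIC))
for n in("side","scene"):
    z=np.load(n+"0.npz");p,d,K,T=[z[k] for k in "pdKT"]
    P=cloud(d,K,T);hsv=cv2.cvtColor(p,cv2.COLOR_RGB2HSV)
    m=(d>0)&(abs(P[...,2]-.036)<.006)&(hsv[...,0]<14)&(hsv[...,1]>120)&(P[...,0]>.4)&(P[...,0]<.95)&(abs(P[...,1])<.35)
    k,l,s,_=cv2.connectedComponentsWithStats(m.astype(np.uint8));i=1+s[1:,4].argmax()
    Q=P[l==i]; print(n,len(Q),np.median(Q[:,2]),cv2.minAreaRect((Q[:,:2]*1000).astype(np.float32)),cv2.boxPoints(cv2.minAreaRect((Q[:,:2]*1000).astype(np.float32))).round().tolist())
c=ctrl.camera_params("wrist");p,d=ctrl.get_image("wrist");cv2.imwrite("pics/wrist0.png",p[:,:,::-1]);np.savez("wrist0.npz",p=p,d=d,K=c["mtx"],T=c["T"]);print(c["T"].round(3))
E
```

```text
side 6314 0.0355247498949777 ((592.1822509765625, -14.661468505859375), (257.8973693847656, 288.0634460449219), 72.87407684326172) [[417.0, -95.0], [692.0, -180.0], [768.0, 66.0], [493.0, 151.0]]
scene 6324 0.03505149526917628 ((597.1885986328125, -15.515716552734375), (255.57229614257812, 288.2720947265625), 72.61736297607422) [[421.0, -94.0], [697.0, -181.0], [773.0, 63.0], [498.0, 149.0]]
[[ 1.     0.001 -0.001  0.65 ]
 [ 0.    -0.966 -0.258  0.07 ]
 [-0.001  0.258 -0.966  0.383]
 [ 0.     0.     0.     1.   ]]
```

View pics/sidecrop.png

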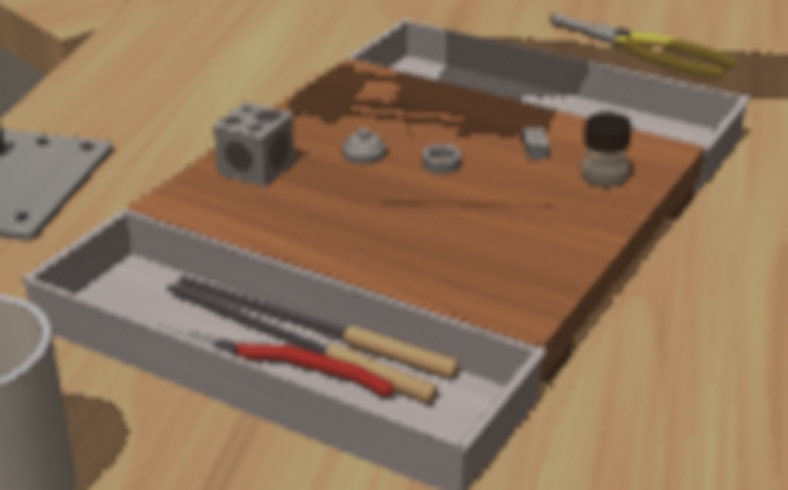

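View pics/wrist0.png

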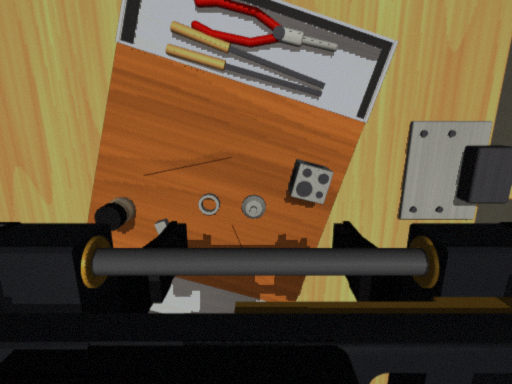

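Board yaw is about -17°. Rows from -x to +x: jar, bar end (wrist 162,228, half hidden), ring (209,205), button (253,207), block (311,182). The scrap tray is at -y. Next I'll localise them in two views.

```bash
cat > loc.py <<'E'
from h import *
def blobs(f,zm=.042,amin=15):
    z=np.load(f);p,d,K,T=[z[k] for k in "pdKT"]
    P=cloud(d,K,T);hsv=cv2.cvtColor(p,cv2.COLOR_RGB2HSV)
    by=np.array([.2985,.9544]);bx=np.array([.9544,-.2985])
    X=(P[...,:2]-[.5945,-.015])
    x,y=X@bx*1000,X@by*1000
    m=(d>0)&(hsv[...,1]<90)&(P[...,2]>.030)&(P[...,2]<.085)&(abs(x)<138)&(abs(y)<122)
    k,l,s,_=cv2.connectedComponentsWithStats(m.astype(np.uint8))
    for i in range(1,k):
        if s[i,4]<amin: continue
        cx,cy=s[i,0]+s[i,2]/2-.5,s[i,1]+s[i,3]/2-.5
        w=ray(K,T,cx,cy,zm); q=w[:2]-[.5945,-.015]
        print(f,"px",(cx,cy),s[i,2:].tolist(),"world",(w[:2]*1000).round(1),"board",(q@bx*1000).round(1),(q@by*1000).round(1),"ztop",P[l==i][:,2].max().round(3))
if __name__=="__main__":
    for f in("side0.npz","scene0.npz","wrist0.npz"): blobs(f)
    z=np.load("wrist0.npz");K,T=z["K"],z["T"]
    # board far corners (wrist view) and near edges
    for uv in((116,42),(363,122),(297,300),(90,222)): print("wrist edge",uv,(ray(K,T,*uv,.036)*1000).round(1))
    z=np.load("side0.npz");K,T=z["K"],z["T"]
    for n,u,v in(("topL(-y,+x)",350,62),("botL(+y,+x)",128,207),("right(-y,-x)",703,150),("bot(+y,-x)",543,348)):
        print(n,(ray(K,T,140+u/3.5,145+v/3.5,.036)*1000).round(1))
E
python3 loc.py
```

```text
side0.npz px (np.float64(212.0), np.float64(185.5)) [23, 24, 442] world [712.9 -21.4] board 114.9 29.3 ztop 0.075
side0.npz px (np.float64(313.0), np.float64(179.5)) [13, 8, 72] world [ 483.7 -104.1] board -79.1 -118.1 ztop 0.079
side0.npz px (np.float64(292.5), np.float64(185.0)) [8, 9, 60] world [527.9 -65.5] board -48.5 -68.0 ztop 0.049
side0.npz px (np.float64(243.5), np.float64(186.5)) [12, 10, 94] world [639.  -32.9] board 47.8 -3.9 ztop 0.054
side0.npz px (np.float64(266.0), np.float64(190.0)) [11, 9, 81] world [583.9 -28. ] board -6.2 -15.6 ztop 0.047
side0.npz px (np.float64(313.0), np.float64(191.5)) [13, 12, 117] world [477.7 -44.7] board -102.6 -63.3 ztop 0.067
scene0.npz px (np.float64(254.0), np.float64(147.0)) [9, 7, 30] world [462.3 -49.9] board -115.7 -72.8 ztop 0.082
scene0.npz px (np.float64(254.5), np.float64(155.0)) [10, 5, 40] world [485.2 -34.6] board -98.4 -51.3 ztop 0.066
scene0.npz px (np.float64(239.0), np.float64(161.5)) [7, 6, 23] world [526.2 -60.2] board -51.6 -63.6 ztop 0.052
scene0.npz px (np.float64(236.5), np.float64(182.0)) [10, 9, 56] world [586.6
[... 440 characters left out ...]
 225] world [587.3 -33.3] board -1.5 -19.6 ztop 0.047
wrist0.npz px (np.float64(253.5), np.float64(206.0)) [24, 23, 426] world [642.  -35.8] board 51.6 -5.7 ztop 0.055
wrist0.npz px (np.float64(114.5), np.float64(213.5)) [38, 32, 578] world [471.1 -45.6] board -108.6 -66.0 ztop 0.079
wrist0.npz px (np.float64(161.5), np.float64(226.5)) [14, 16, 122] world [527.5 -62.6] board -49.8 -65.4 ztop 0.049
wrist edge (116, 42) [494.6 147.3  36. ]
wrist edge (363, 122) [768.5  63.6  36. ]
wrist edge (297, 300) [ 700.3 -171.3   36. ]
wrist edge (90, 222) [435.6 -58.9  36. ]
topL(-y,+x) [ 685.2 -170.4   36. ]
botL(+y,+x) [765.2  67.3  36. ]
right(-y,-x) [416.3 -87.4  36. ]
bot(+y,-x) [490.1 153.4  36. ]
```

```bash
python3 -m inch '[[3,0,-40,0,0,-9],[3,0,-80,0,0,-17.3],[3,0,-95,0,0,-17.3],[3,0,-95,0,0,-17.3],[3,0,-95,0,0,-17.3],[3,0,-95,0,0,-17.3],[3,0,-95,0,0,-17.3],[3,0,-95,0,0,-17.3]]' 10 5
python3 - <<'E'
from h import *
c=ctrl.camera_params("wrist");p,d=ctrl.get_image("wrist");cv2.imwrite("pics/wrist1.png",p[:,:,::-1]);np.savez("wrist1.npz",p=p,d=d,K=c["mtx"],T=c["T"])
from loc import blobs
blobs("wrist1.npz");s=ctrl.get_state();print(s["position"],s["tool_rot"],s["grip_width"]*87,s["ft_force"])
E
```

```text
time: 1.15
position: [0.6533, -0.0, 0.1032]
tool_rot: [2.53, 1.862, 0.001]
ft_force: [-0.3, 0.5, 0.2]
grip_width: 0.178
grip_force: 0.0
wrist1.npz px (np.float64(323.0), np.float64(187.5)) [55, 56, 2833] world [709.3  -6.8] board 107.1 42.1 ztop 0.075
wrist1.npz px (np.float64(259.5), np.float64(235.0)) [26, 25, 583] world [643.3 -32.8] board 51.9 -2.4 ztop 0.055
wrist1.npz px (np.float64(95.5), np.float64(288.5)) [26, 26, 344] world [477.1 -38.7] board -105.0 -57.6 ztop 0.071
wrist1.npz px (np.float64(78.0), np.float64(300.5)) [35, 24, 466] world [455.2 -45.6] board -123.8 -70.8 ztop 0.079
[ 6.53148586e-01 -3.69055158e-05  1.03011402e-01] [2.52984778e+00 1.86206929e+00 6.01878884e-04] 13.977265682115686 [-0.21974076  0.11511176 -0.25644388]
```

View pics/wrist1.png

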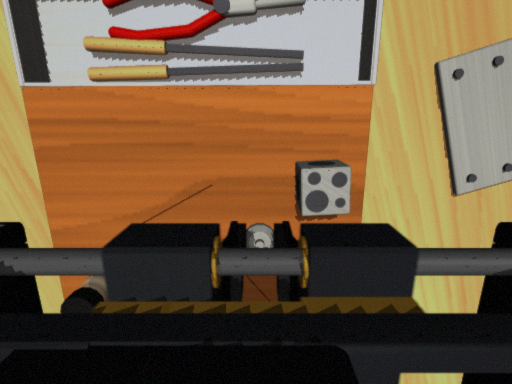

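The wrist view is now aligned with the board. The fingers span columns 229–299, centred on the button (260,235) and clear of the block (left edge 296 at its own height). Descending.

```bash
python3 -m inch '[[0,0,-25,0,0,0],[0,0,-42,0,0,0],[0,0,-49,0,0,0],[0,0,-49,0,0,0]]'
```

```text
time: 1.7
position: [0.6527, -0.0, 0.0532]
tool_rot: [-2.53, -1.862, 0.001]
ft_force: [-0.0, -0.8, -0.3]
grip_width: 0.116
grip_force: 0.0
```

```bash
python3 -m inch '[[-2,-6,0,0,0,0],[-4,-12.5,0,0,0,0],[-7,-22,0,0,0,0],[-10,-31.5,0,0,0,0],[-13,-41,0,0,0,0],[-16,-50.5,0,0,0,0],[-19,-60.5,0,0,0,0],[-22,-70,0,0,0,0],[-25,-79.5,0,0,0,0],[-28,-89,0,0,0,0],[-31,-98.5,0,0,0,0],[-34,-108,0,0,0,0],[-37,-118,0,0,0,0],[-40,-127.5,0,0,0,0],[-43,-137,0,0,0,0],[-46,-146.5,0,0,0,0],[-49,-156,0,0,0,0],[-52,-166,0,0,0,0],[-52.5,-168,0,0,0,0],[-52.5,-168,0,0,0,0]]'
python3 - <<'E'
from h import *
from loc import blobs
for n in("side","scene"):
    c=ctrl.camera_params(n);p,d=ctrl.get_image(n);np.savez(n+"1.npz",p=p,d=d,K=c["mtx"],T=c["T"]);blobs(n+"1.npz")
    if n=="side": cv2.imwrite("pics/side1.png",cv2.resize(p[105:285,140:365,::-1],None,fx=3.3,fy=3.3,interpolation=cv2.INTER_CUBIC))
E
```

```text
time: 4.2
position: [0.6005, -0.168, 0.0537]
tool_rot: [-2.53, -1.862, -0.0]
ft_force: [0.1, -0.1, 0.7]
grip_width: 0.112
grip_force: 0.0
side1.npz px (np.float64(212.0), np.float64(185.5)) [23, 24, 438] world [712.9 -21.4] board 114.9 29.3 ztop 0.076
side1.npz px (np.float64(313.5), np.float64(179.5)) [12, 8, 61] world [ 482.6 -104.3] board -80.2 -118.7 ztop 0.079
side1.npz px (np.float64(243.5), np.float64(186.5)) [12, 10, 92] world [639.  -32.9] board 47.8 -3.9 ztop 0.054
side1.npz px (np.float64(293.0), np.float64(185.5)) [7, 8, 50] world [526.4 -63.3] board -50.6 -66.4 ztop 0.049
side1.npz px (np.float64(266.0), np.float64(190.0)) [11, 9, 80] world [583.9 -28. ] board -6.2 -15.6 ztop 0.047
side1.npz px (np.float64(312.5), np.float64(192.0)) [14, 11, 113] world [478.5 -42.2] board -102.6 -60.5 ztop 0.062
scene1.npz px (np.float64(254.0), np.float64(147.0)) [7, 7, 18] world [462.3 -49.9] board -115.7 -72.8 ztop 0.081
scene1.npz px (np.float64(254.5), np.float64(154.5)) [10, 6, 43] world [483.8 -35.5] board -99.6 -52.6 ztop 0.072
scene1.npz px (np.float64(237.5), np.float64(161.0)) [10, 7, 52] world [527.  -64.7] board -49.6 -67.6 ztop 0.051
scene1.npz px (np.float64(236.5), np.float64(182.0)) [10, 9, 56] world [586.6 -30.9] board -2.7 -17.6 ztop 0.048
scene1.npz px (np.float64(224.0), np.float64(197.0)) [11, 11, 85] world [643.5 -34.7] board 52.7 -4.2 ztop 0.054
scene1.npz px (np.float64(222.0), np.float64(218.0)) [21, 23, 304] world [699.1  -5.3] board 97.0 40.5 ztop 0.079
```

View pics/side1.png

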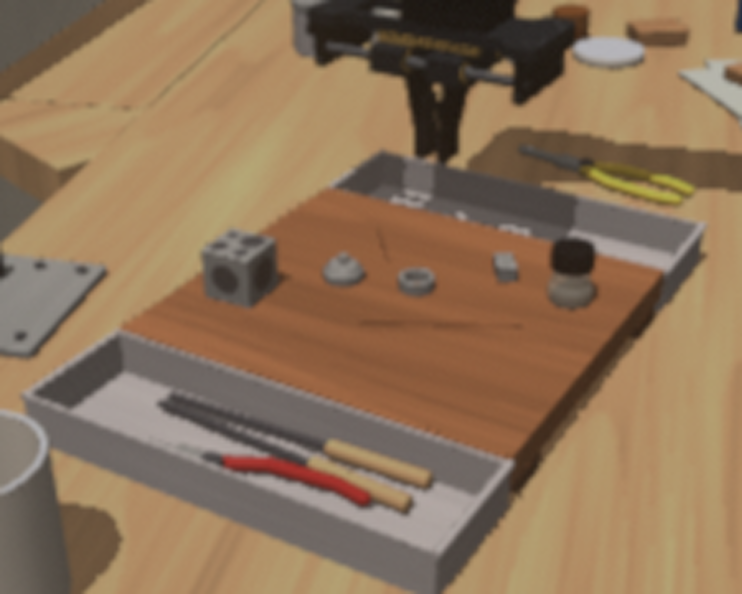

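The button didn't move (still at 343,268) and the fingers passed over it without contact. I'll check the real fingertip height.

Run:
```python
from h import *
z=np.load("side1.npz");p,d,K,T=[z[k] for k in "pdKT"]
for zz in(.036,.04,.05,.06,.07,.08): print(zz,proj(K,T,[.6005,-.168,zz]).round(1))
P=cloud(d,K,T)
g=p.max(-1)<70
for v in range(135,160): 
    m=g[v,255:290]; 
    if m.any(): u=255+np.where(m)[0]; print(v,u.min(),u.max(),np.median(P[v,u],0).round(3),P[v,u,1].max().round(3))
z=np.load("scene1.npz");p,d,K,T=[z[k] for k in "pdKT"];P=cloud(d,K,T)
m=(np.hypot(P[...,0]-.6005,P[...,1]+.168)<.035)&(d>0)&(p.max(-1)<70);print("scene min z",np.sort(P[m][:,2])[:8])
```

```text
0.036 [270.8 166.1]
0.04 [270.8 164.7]
0.05 [270.9 161.2]
0.06 [270.9 157.7]
0.07 [271.  154.2]
0.08 [271.  150.6]
135 264 280 [ 0.602 -0.162  0.124] -0.15
136 265 279 [ 0.596 -0.159  0.123] -0.152
137 265 279 [ 0.597 -0.159  0.12 ] -0.152
138 265 279 [ 0.596 -0.159  0.117] -0.151
139 265 279 [ 0.596 -0.161  0.114] -0.151
140 265 279 [ 0.596 -0.161  0.111] -0.152
141 266 278 [ 0.593 -0.159  0.11 ] 0.726
142 266 278 [ 0.596 -0.16   0.107] -0.149
143 266 278 [ 0.597 -0.16   0.103] -0.15
144 266 278 [ 0.596 -0.16   0.101] -0.15
145 266 278 [ 0.596 -0.159  0.098] -0.154
146 266 278 [ 0.596 -0.16   0.095] -0.152
147 266 278 [ 0.596 -0.161  0.093] -0.154
148 266 278 [ 0.597 -0.163  0.089] -0.152
149 266 278 [ 0.596 -0.162  0.086] -0.151
150 266 277 [ 0.599 -0.161  0.084] -0.153
151 266 277 [ 0.592 -0.161  0.082] -0.153
152 273 275 [ 0.59  -0.156  0.082] -0.154
153 273 274 [ 0.591 -0.152  0.081] -0.152
154 273 274 [ 0.616 -0.29   0.016] -0.251
scene min z [0.09323306 0.09342091 0.09768796 0.09794354 0.10115166 0.10438628
 0.1110986  0.25174169]
```

Run:
```python
from h import *
z=np.load("side0.npz");p,d,K,T=[z[k] for k in "pdKT"];P=cloud(d,K,T)
for x in (.6,.7):
  for zz in(.18,.2,.22): print(x,zz,proj(K,T,[x,0,zz]).round(1))
m=(d>0)&(d<1.2)&(abs(P[...,1])<.05)&(abs(P[...,0]-.65)<.09)&(P[...,2]>.1)
print("side0 tip z",np.sort(P[m][:,2])[:10].round(3))
z=np.load("side1.npz");p,d,K,T=[z[k] for k in "pdKT"];P=cloud(d,K,T)
print(np.array2string(p[146:160,262:284].mean(-1).astype(int),max_line_width=200)); print(np.array2string((P[146:160,262:284,2]*1000).astype(int),max_line_width=200))
s=ctrl.get_state();print(s["joint_positions"],s["position"],s["ft_force"])
```

```text
0.6 0.18 [256.2 137.5]
0.6 0.2 [256.1 128.3]
0.6 0.22 [256.1 118.9]
0.7 0.18 [210.4 133.8]
0.7 0.2 [209.8 124.8]
0.7 0.22 [209.2 115.6]
side0 tip z [0.22  0.22  0.221 0.221 0.221 0.222 0.222 0.222 0.222 0.223]
[[139 140 137  97  43  33  33  30  29  29  30  29  27  25  26  29  54 114 141 143 142 143]
 [139 140 137  97  43  33  32  32  28  30  32  30  27  27  25  28  54 115 140 143 142 143]
 [140 141 137  96  42  32  33  30  29  29  32  30  28  27  27  29  54 115 140 143 143 144]
 [141 141 138  96  43  32  32  30  29  29  32  32  29  29  26  28  54 115 140 143 144 143]
 [140 141 137  95  42  32  32  29  34  41  39  30  28  28  26  28  57 117 141 143 143 142]
 [133 139 136  97  47  36  35  42  58  74  60  35  29  29  31  45  80 123 141 143 141 127]
 [116 131 136 113  79  60  66  88 104 103  74  38  30  35  60  96 120 136 143 141 126 101]
 [ 97 113 119 113 103  98 106 122 129 116  81  45  35  60 102 131 141 143 142 126 101  85]
 [ 81  96 103 104 105 108 114 112 115 104  82  61  55  89 123 139 141 143 142 114  87  81]
 [ 74  92 101 101 102 102 102  98  98  87  74  69  67  88 109 116 123 1
[... 1122 characters left out ...]
  27  29  29  31  30  31  31  32  33  33   0   0   1   0   0   0   0   0   0   0]
 [ 23  25  24  25  26  27  28  28  29  31  31  31  30  31  33  34  32   0   0   0   0  -1]
 [ 20  21  22  21  24  23  24  25  26  28  28  27  29  31  29  31  32  32  32  33  32   0]
 [ 16  17  18  20  20  20  20  21  21  23  24  24  26  27  28  28  29  29  29  30  31  33]
 [ 13  14  15  16  17  17  18  18  18  20  21  21  23  22  24  24  25  25  25  27  29  30]
 [ 11  11  12  13  14  14  16  16  17  17  18  17  20  21  20  21  23  24  24  23  25  27]]
[ 0.20107341  0.36857571  0.0345609   1.68643097 -0.01447069  1.08673717
 -0.0611182 ] [ 0.60071992 -0.16736329  0.05368535] [-0.01600542  0.40200595  0.39162647]
```

The tips sit about 23.5 mm above the reported TCP, both open and shut, where the stated figure is 14 mm ahead. XY agrees. I'll go back, lower partway to TCP z≈0.022 (tips ≈0.045), and re-measure the tips in the side view.

```bash
python3 -m inch '[[10,32,0,0,0,0],[22,70,0,0,0,0],[34,108,0,0,0,0],[45,145,0,0,0,0],[52.5,168,0,0,0,0],[52.5,168,0,0,0,0],[52.5,168,-12,0,0,0],[52.5,168,-24,0,0,0],[52.5,168,-32,0,0,0],[52.5,168,-32,0,0,0],[52.5,168,-32,0,0,0]]'
cat > tip.py <<'E'
from h import *
import sys
s=ctrl.get_state();x,y,z0=s["position"]
c=ctrl.camera_params("side");p,d=ctrl.get_image("side");K,T=c["mtx"],c["T"];P=cloud(d,K,T)
m=(d>0)&(abs(P[...,0]-x)<.035)&(abs(P[...,1]-y)<.022)&(p.max(-1)<80)&(P[...,2]>.03)
print("TCP",(x,y,z0),"tip z",np.sort(P[m][:,2])[:12].round(4),"x range",P[m&(P[...,2]<.09)][:,0].min(),P[m&(P[...,2]<.09)][:,0].max())
b=(d>0)&(np.hypot(P[...,0]-x,P[...,1]-y)<.12)&(p.max(-1)<60)&(P[...,2]>.08)
q=P[b&((abs(P[...,0]-x)>.04))];print("body min z",np.sort(q[:,2])[:6].round(3))
cv2.imwrite(sys.argv[1],cv2.resize(p[105:285,140:365,::-1],None,fx=3.3,fy=3.3,interpolation=cv2.INTER_CUBIC))
E
python3 tip.py pics/side2.png
```

```text
time: 5.68
position: [0.6532, -0.0002, 0.0219]
tool_rot: [2.53, 1.862, 0.001]
ft_force: [0.4, -0.6, -0.3]
grip_width: 0.117
grip_force: 0.0
TCP (np.float64(0.6532484002544285), np.float64(-0.00022406764141501544), np.float64(0.021882073322241402)) tip z [0.0333 0.0339 0.0339 0.0342 0.0344 0.0344 0.0346 0.0346 0.0347 0.0348
 0.0348 0.0349] x range 0.6186156316661187 0.688125984601115
body min z [0.116 0.117 0.117 0.117 0.117 0.117]
```

View pics/side2.png

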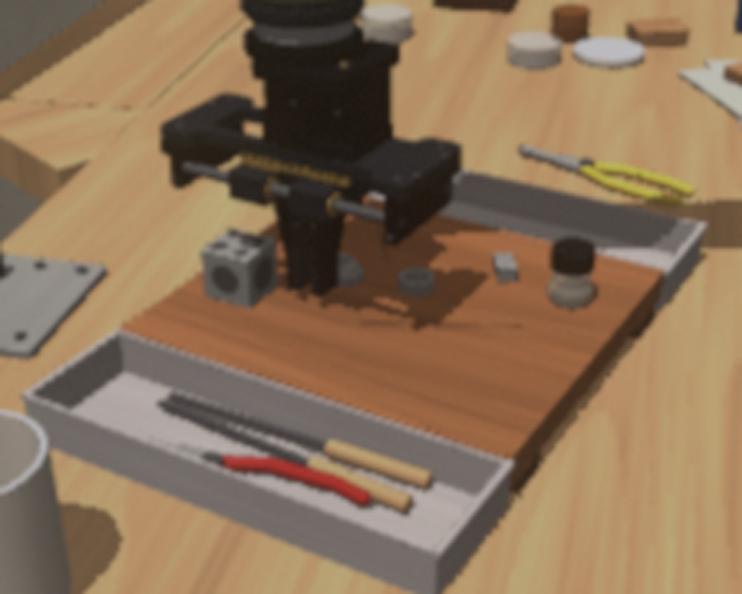

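The fingers are behind the button on the board side, tips at about (295,290) and (325,292). They're clear of the block (face ends at 275) and the jar. I'll check tip height by projection, leaving out shadow.

Run:
```python
from h import *
by=np.array([.2985,.9544]);bx=np.array([.9544,-.2985])
c=ctrl.camera_params("side");p,d=ctrl.get_image("side");K,T=c["mtx"],c["T"];P=cloud(d,K,T)
t=np.array([.6505,-.0002])   # TCP with the side camera's -3 mm x offset
for zz in(.036,.04,.045,.05): print(zz,[proj(K,T,[*(t+9.5e-3*by+a*bx),zz]).round(1).tolist() for a in(-.012,.012)])
X=P[...,:2]-t; a,b=X@bx*1000,X@by*1000
for v in range(182,199): print(v,[(int(a[v,u]),int(b[v,u]),int(P[v,u,2]*1000),int(p[v,u].mean())) for u in range(228,243,2)])
```

```text
0.036 [[237.2, 198.1], [228.4, 195.4]]
0.04 [[237.1, 196.6], [228.3, 193.9]]
0.045 [[237.0, 194.6], [228.2, 192.0]]
0.05 [[237.0, 192.7], [228.1, 190.1]]
182 [(11, 9, 71, 30), (6, 7, 71, 29), (6, 0, 68, 27), (-5, 10, 75, 28), (-13, 13, 79, 24), (-14, 7, 76, 23), (-12, -3, 71, 23), (0, -31, 54, 50)]
183 [(10, 10, 69, 29), (6, 9, 69, 28), (6, 0, 65, 26), (-6, 11, 74, 28), (-11, 11, 75, 23), (-14, 7, 74, 23), (-12, -2, 69, 23), (3, -35, 49, 51)]
184 [(10, 10, 66, 29), (8, 6, 65, 29), (6, 1, 63, 27), (-4, 9, 70, 27), (-10, 10, 72, 24), (-12, 5, 70, 23), (-12, -3, 66, 22), (1, -32, 48, 53)]
185 [(11, 9, 63, 28), (7, 7, 63, 29), (6, 0, 60, 27), (-5, 11, 68, 29), (-10, 10, 69, 23), (-11, 4, 67, 22), (-12, -3, 63, 24), (1, -32, 46, 58)]
186 [(10, 10, 61, 30), (5, 10, 62, 30), (6, 1, 58, 28), (-5, 11, 66, 27), (-12, 13, 69, 24), (-11, 3, 64, 25), (-12, -3, 61, 25), (0, -29, 45, 59)]
187 [(12, 9, 57, 31), (7, 7, 58, 29), (7, 0, 54, 25), (-5, 11, 63, 28), (-10, 10, 64, 25), (-10, 3, 61, 24), (-11, -4, 57, 22), (-2, -26, 45, 53)]
188 [(11, 10, 56, 29), (7, 8, 55, 29), (6, 1, 52, 27), (-5, 11, 61
[... 851 characters left out ...]
1, 3, 36, 59), (8, 0, 35, 56), (4, -2, 35, 74), (-10, 11, 46, 44), (-3, -6, 36, 44), (-7, -9, 35, 52), (-12, -10, 36, 54)]
195 [(14, 7, 35, 93), (11, 3, 34, 78), (6, 3, 35, 60), (2, 0, 35, 91), (-2, 0, 36, 74), (-6, -2, 36, 54), (-8, -7, 34, 54), (-13, -8, 35, 53)]
196 [(10, 12, 36, 94), (7, 9, 36, 92), (3, 6, 35, 80), (0, 4, 35, 94), (-4, 2, 35, 82), (-8, 0, 36, 55), (-11, -2, 35, 56), (-15, -5, 35, 56)]
197 [(9, 14, 34, 93), (6, 11, 34, 94), (0, 11, 36, 93), (-3, 9, 36, 94), (-7, 6, 35, 85), (-10, 4, 35, 59), (-15, 2, 36, 78), (-17, -2, 34, 80)]
198 [(6, 18, 35, 96), (2, 17, 35, 93), (-1, 15, 36, 94), (-4, 10, 34, 94), (-9, 10, 35, 92), (-13, 7, 35, 81), (-17, 5, 35, 92), (-19, 0, 34, 92)]
```

Tips are confirmed at z≈0.0455 with the board at 0.0355. Lowering 6.5 mm leaves about 3.5 mm clearance, then I push.

```bash
python3 -m inch '[[0,0,-4,0,0,0],[0,0,-6.5,0,0,0],[-2,-6,-6.5,0,0,0],[-4,-12.5,-6.5,0,0,0],[-6,-19,-6.5,0,0,0],[-8,-25.5,-6.5,0,0,0],[-10,-32,-6.5,0,0,0],[-12,-38.5,-6.5,0,0,0]]'
python3 tip.py pics/side3.png
python3 - <<'E'
from h import *
from loc import blobs
c=ctrl.camera_params("scene");p,d=ctrl.get_image("scene");np.savez("scene1.npz",p=p,d=d,K=c["mtx"],T=c["T"]);blobs("scene1.npz")
E
```

```text
time: 6.78
position: [0.6409, -0.0389, 0.0152]
tool_rot: [2.53, 1.862, 0.0]
ft_force: [-1.0, 0.1, -0.7]
grip_width: 0.116
grip_force: 0.2
TCP (np.float64(0.640931060176532), np.float64(-0.03893069893864348), np.float64(0.015238661882375819)) tip z [0.0336 0.0343 0.0346 0.0349 0.0349 0.035  0.0351 0.0352 0.0353 0.0353
 0.0354 0.0354] x range 0.6152921044558659 0.6643492065781906
body min z [0.11  0.11  0.11  0.11  0.11  0.111]
scene1.npz px (np.float64(254.5), np.float64(155.0)) [8, 7, 29] world [485.2 -34.6] board -98.4 -51.3 ztop 0.067
scene1.npz px (np.float64(222.0), np.float64(218.0)) [21, 23, 306] world [699.1  -5.3] board 97.0 40.5 ztop 0.079
```

View pics/side3.png

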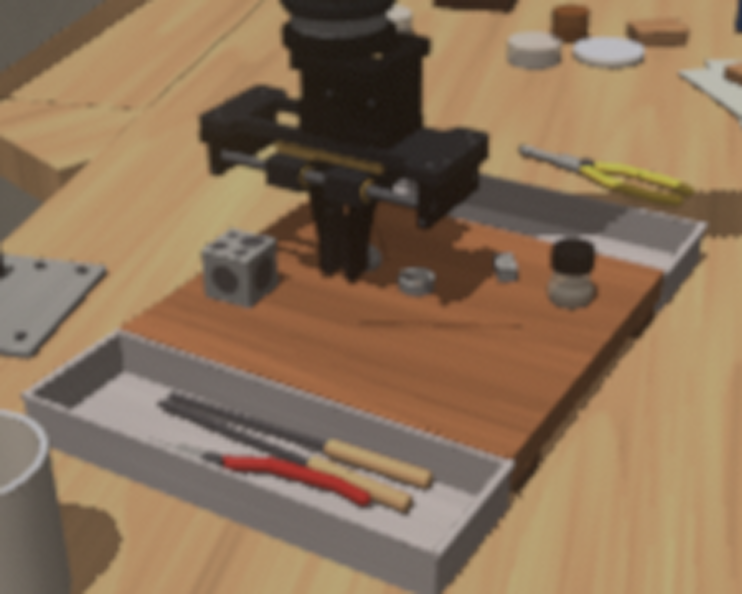

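The button is being pushed and peeks out at (372,256) in front of the fingers; ring (416,282), bar and jar are undisturbed. Continuing over the edge.

```bash
python3 -m inch '[[-2.5,-8,0,0,0,0],[-5,-16,0,0,0,0],[-7.5,-24,0,0,0,0],[-10,-32,0,0,0,0],[-12.5,-40,0,0,0,0],[-15,-48,0,0,0,0],[-17.5,-56,0,0,0,0],[-20,-64,0,0,0,0],[-22.5,-72,0,0,0,0],[-25,-80,0,0,0,0],[-27.5,-88,0,0,0,0],[-30,-96,0,0,0,0],[-32.5,-104,0,0,0,0],[-35,-112,0,0,0,0],[-37.5,-120,0,0,0,0],[-40,-128,0,0,0,0],[-42,-134,0,0,0,0],[-42,-134,0,0,0,0],[-42,-134,0,0,0,0]]'
python3 tip.py pics/side4.png
python3 - <<'E'
from h import *
from loc import blobs
for n in("scene","side"):
    c=ctrl.camera_params(n);p,d=ctrl.get_image(n);np.savez(n+"1.npz",p=p,d=d,K=c["mtx"],T=c["T"]);blobs(n+"1.npz")
E
```

```text
time: 9.25
position: [0.5992, -0.1721, 0.0152]
tool_rot: [-2.53, -1.863, -0.0]
ft_force: [0.1, -0.5, 0.6]
grip_width: 0.113
grip_force: 0.0
TCP (np.float64(0.5991576332141657), np.float64(-0.17213422309258045), np.float64(0.01519195833311203)) tip z [0.0395 0.0396 0.0397 0.0398 0.04   0.0406 0.0409 0.0415 0.042  0.0421
 0.0423 0.0423] x range 0.5777798128832208 0.6163134979697716
body min z [0.109 0.11  0.111 0.111 0.111 0.111]
scene1.npz px (np.float64(254.5), np.float64(155.0)) [10, 5, 41] world [485.2 -34.6] board -98.4 -51.3 ztop 0.066
scene1.npz px (np.float64(237.5), np.float64(161.5)) [10, 6, 50] world [528.4 -63.8] board -48.5 -66.3 ztop 0.05
scene1.npz px (np.float64(236.5), np.float64(182.0)) [10, 9, 55] world [586.6 -30.9] board -2.7 -17.6 ztop 0.05
scene1.npz px (np.float64(222.0), np.float64(218.0)) [21, 23, 302] world [699.1  -5.3] board 97.0 40.5 ztop 0.079
side1.npz px (np.float64(212.0), np.float64(185.5)) [23, 24, 442] world [712.9 -21.4] board 114.9 29.3 ztop 0.075
side1.npz px (np.float64(313.5), np.float64(179.5)) [12, 8, 66] world [ 482.6 -104.3] board -80.2 -118.7 ztop 0.079
side1.npz px (np.float64(293.0), np.float64(185.5)) [7, 8, 50] world [526.4 -63.3] board -50.6 -66.4 ztop 0.049
side1.npz px (np.float64(266.0), np.float64(190.0)) [11, 9, 79] world [583.9 -28. ] board -6.2 -15.6 ztop 0.047
side1.npz px (np.float64(312.5), np.float64(192.0)) [14, 11, 117] world [478.5 -42.2] board -102.6 -60.5 ztop 0.065
```

View pics/side4.png

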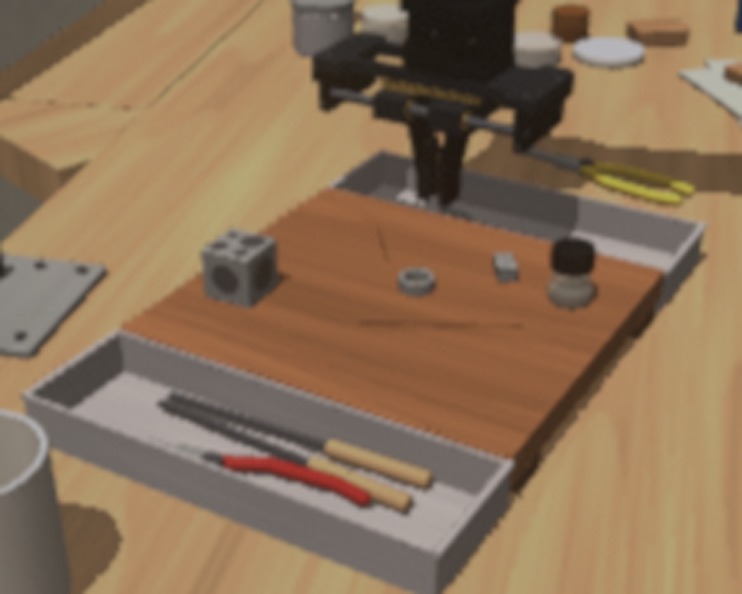

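The button is off the board into the scrap tray (glint at about 440,208), everything else unchanged. Next the bar end: lift, travel above everything, descend behind it.

```bash
python3 -m inch '[[0,0,30,0,0,0],[0,0,60,0,0,0],[-15,36,60,0,0,0],[-31,72,60,0,0,0],[-46,108,60,0,0,0],[-61,143,60,0,0,0],[-61,143,60,0,0,0],[-61,143,40,0,0,0],[-61,143,20,0,0,0],[-61,143,6,0,0,0],[-61,143,0,0,0,0],[-61,143,0,0,0,0]]'
python3 - <<'E'
from h import *
from loc import blobs
for n in("side","scene"):
    c=ctrl.camera_params(n);p,d=ctrl.get_image(n);np.savez(n+"1.npz",p=p,d=d,K=c["mtx"],T=c["T"]);blobs(n+"1.npz")
E
```

```text
time: 10.9
position: [0.538, -0.0298, 0.015]
tool_rot: [-2.53, -1.862, 0.001]
ft_force: [-0.1, -0.1, 0.5]
grip_width: 0.119
grip_force: 0.0
side1.npz px (np.float64(212.0), np.float64(185.5)) [23, 24, 441] world [712.9 -21.4] board 114.9 29.3 ztop 0.075
side1.npz px (np.float64(295.0), np.float64(186.5)) [3, 6, 15] world [521.1 -59.4] board -56.8 -64.3 ztop 0.059
side1.npz px (np.float64(266.0), np.float64(190.0)) [11, 9, 82] world [583.9 -28. ] board -6.2 -15.6 ztop 0.048
side1.npz px (np.float64(312.5), np.float64(192.0)) [14, 11, 126] world [478.5 -42.2] board -102.6 -60.5 ztop 0.063
scene1.npz px (np.float64(236.5), np.float64(181.5)) [10, 10, 55] world [585.3 -31.8] board -3.8 -18.8 ztop 0.048
scene1.npz px (np.float64(222.0), np.float64(218.0)) [21, 23, 306] world [699.1  -5.3] board 97.0 40.5 ztop 0.079
```

```bash
python3 -m inch '[[-2,-6,0,0,0,0],[-4,-12.5,0,0,0,0],[-6,-19,0,0,0,0],[-8,-25.5,0,0,0,0],[-10.5,-33.5,0,0,0,0],[-13,-41.5,0,0,0,0],[-15.5,-49.5,0,0,0,0],[-18,-57.5,0,0,0,0],[-20.5,-65.5,0,0,0,0],[-23,-73.5,0,0,0,0],[-25.5,-81.5,0,0,0,0],[-28,-89.5,0,0,0,0],[-30.5,-97.5,0,0,0,0],[-33,-105.5,0,0,0,0],[-35.5,-113.5,0,0,0,0],[-35.5,-113.5,0,0,0,0],[-35.5,-113.5,0,0,0,0]]'
python3 - <<'E'
from h import *
from loc import blobs
for n in("side","scene"):
    c=ctrl.camera_params(n);p,d=ctrl.get_image(n);np.savez(n+"1.npz",p=p,d=d,K=c["mtx"],T=c["T"]);blobs(n+"1.npz")
E
```

```text
time: 13.12
position: [0.5026, -0.1428, 0.0152]
tool_rot: [-2.53, -1.862, -0.0]
ft_force: [-0.8, -0.2, 0.4]
grip_width: 0.116
grip_force: 0.0
side1.npz px (np.float64(212.0), np.float64(185.5)) [23, 24, 440] world [712.9 -21.4] board 114.9 29.3 ztop 0.075
side1.npz px (np.float64(313.5), np.float64(179.5)) [12, 8, 65] world [ 482.6 -104.3] board -80.2 -118.7 ztop 0.079
side1.npz px (np.float64(266.0), np.float64(190.0)) [11, 9, 81] world [583.9 -28. ] board -6.2 -15.6 ztop 0.046
side1.npz px (np.float64(312.5), np.float64(192.0)) [14, 11, 117] world [478.5 -42.2] board -102.6 -60.5 ztop 0.064
scene1.npz px (np.float64(254.0), np.float64(155.0)) [9, 5, 36] world [485.9 -35.8] board -97.4 -52.3 ztop 0.068
scene1.npz px (np.float64(236.5), np.float64(182.0)) [10, 9, 57] world [586.6 -30.9] board -2.7 -17.6 ztop 0.051
scene1.npz px (np.float64(222.0), np.float64(218.0)) [21, 23, 306] world [699.1  -5.3] board 97.0 40.5 ztop 0.079
```

```bash
python3 -m inch '[[0,0,30,0,0,0],[0,0,60,0,0,0],[24,36,60,0,0,0],[48,72,60,0,0,0],[72,108,60,0,0,0],[95,145,60,0,0,0],[95,145,60,0,0,0],[95,145,40,0,0,0],[95,145,20,0,0,0],[95,145,6,0,0,0],[95,145,0,0,0,0],[95,145,0,0,0,0]]'
python3 - <<'E'
from h import *
from loc import blobs
for n in("side","scene"):
    c=ctrl.camera_params(n);p,d=ctrl.get_image(n);np.savez(n+"1.npz",p=p,d=d,K=c["mtx"],T=c["T"]);blobs(n+"1.npz")
E
```

```text
time: 14.72
position: [0.5973, 0.0018, 0.0148]
tool_rot: [-2.53, -1.862, 0.001]
ft_force: [0.6, -0.5, -0.1]
grip_width: 0.118
grip_force: 0.0
side1.npz px (np.float64(212.0), np.float64(185.5)) [23, 24, 438] world [712.9 -21.4] board 114.9 29.3 ztop 0.075
side1.npz px (np.float64(313.5), np.float64(179.5)) [12, 8, 66] world [ 482.6 -104.3] board -80.2 -118.7 ztop 0.079
side1.npz px (np.float64(268.5), np.float64(190.0)) [6, 9, 42] world [578.3 -29.3] board -11.2 -18.5 ztop 0.046
side1.npz px (np.float64(312.5), np.float64(191.5)) [14, 12, 120] world [478.8 -44.5] board -101.7 -62.7 ztop 0.066
scene1.npz px (np.float64(222.0), np.float64(218.0)) [21, 23, 312] world [699.1  -5.3] board 97.0 40.5 ztop 0.078
```

```bash
python3 -m inch '[[-2,-7,0,0,0,0],[-4.5,-14.5,0,0,0,0],[-7,-22.5,0,0,0,0],[-10,-31,0,0,0,0],[-12.5,-40,0,0,0,0],[-15.5,-49,0,0,0,0],[-18,-58,0,0,0,0],[-21,-67,0,0,0,0],[-23.5,-75.5,0,0,0,0],[-26.5,-84.5,0,0,0,0],[-29,-93.5,0,0,0,0],[-32,-102.5,0,0,0,0],[-35,-111.5,0,0,0,0],[-37.5,-120,0,0,0,0],[-40.5,-129,0,0,0,0],[-43,-138,0,0,0,0],[-46,-147,0,0,0,0],[-49.5,-158.5,0,0,0,0],[-49.5,-158.5,0,0,0,0],[-49.5,-158.5,0,0,0,0]]'
python3 -m inch '[[0,0,30,0,0,0],[0,0,70,0,0,0],[20,60,110,0,0,0],[35,115,140,0,0,0],[50,160,160,0,0,0],[50,200,160,0,0,0],[50,200,160,0,0,0],[50,200,160,0,0,0]]'
python3 - <<'E'
from h import *
from loc import blobs
im={}
for n in("side","scene","wrist"):
    c=ctrl.camera_params(n);p,d=ctrl.get_image(n);im[n]=p;np.savez(n+"1.npz",p=p,d=d,K=c["mtx"],T=c["T"]);blobs(n+"1.npz")
a=cv2.resize(im["scene"][105:285,140:345],(400,351),interpolation=cv2.INTER_CUBIC);b=cv2.resize(im["side"][130:288,140:365],(400,281),interpolation=cv2.INTER_CUBIC)
w=cv2.resize(im["wrist"],(400,300))
o=np.zeros((600,800,3),np.uint8);o[:351,:400]=a;o[:281,400:]=b;o[290:590,400:]=w
cv2.imwrite("pics/final.png",o[:,:,::-1])
E
```

```text
time: 17.32
position: [0.5481, -0.1563, 0.0152]
tool_rot: [-2.53, -1.862, -0.0]
ft_force: [-0.4, -0.4, -0.9]
grip_width: 0.118
grip_force: 0.0
time: 18.32
position: [0.5978, 0.0431, 0.1749]
tool_rot: [2.529, 1.862, -0.001]
ft_force: [0.4, -0.8, 0.5]
grip_width: 0.113
grip_force: 0.0
side1.npz px (np.float64(212.0), np.float64(185.5)) [23, 24, 440] world [712.9 -21.4] board 114.9 29.3 ztop 0.076
side1.npz px (np.float64(313.5), np.float64(179.5)) [12, 8, 50] world [ 482.6 -104.3] board -80.2 -118.7 ztop 0.079
side1.npz px (np.float64(312.5), np.float64(192.0)) [14, 11, 123] world [478.5 -42.2] board -102.6 -60.5 ztop 0.063
scene1.npz px (np.float64(222.0), np.float64(218.0)) [21, 23, 307] world [699.1  -5.3] board 97.0 40.5 ztop 0.079
wrist1.npz px (np.float64(368.5), np.float64(192.5)) [48, 44, 1802] world [711.4  -7.6] board 109.4 41.9 ztop 0.075
```

View pics/final.png

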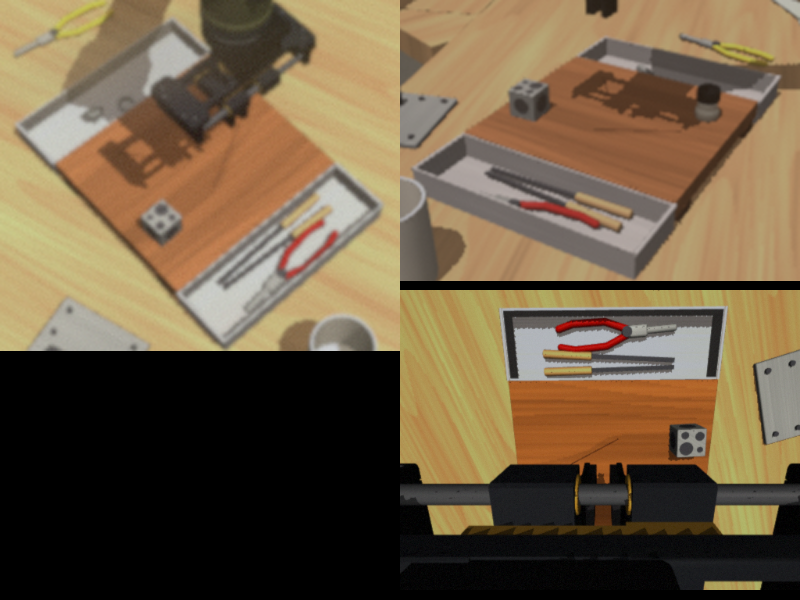

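The final view shows the board clear except for block and jar. The button (93,113) and ring (125,103) lie in the scrap tray; the bar end's spot is hidden by the arm. I'll move aside and check it numerically.

```bash
python3 -m inch '[[0,40,20,0,0,0],[0,90,40,0,0,0],[0,140,60,0,0,0],[0,190,60,0,0,0],[0,190,60,0,0,0],[0,190,60,0,0,0],[0,190,60,0,0,0]]'
python3 - <<'E'
from h import *
by=np.array([.2985,.9544]);bx=np.array([.9544,-.2985])
for n in("scene","side"):
    c=ctrl.camera_params(n);p,d=ctrl.get_image(n);K,T=c["mtx"],c["T"];P=cloud(d,K,T)
    X=P[...,:2]-[.594,-.017];x,y=X@bx*1000,X@by*1000;z=P[...,2]*1000
    for nm,m in(("tray",(d>0)&(abs(x)<136)&(y<-136)&(y>-212)&(z>8)&(z<60)),("board",(d>0)&(abs(x)<140)&(y<126)&(y>-134)&(z>41)&(z<120))):
        k,l,s,_=cv2.connectedComponentsWithStats(m.astype(np.uint8))
        for i in range(1,k):
            if s[i,4]>=8: q=l==i;print(n,nm,s[i].tolist(),"bx,by,zmed,zmax",np.median(x[q]).round(),np.median(y[q]).round(),np.median(z[q]).round(1),z[q].max().round(1),p[q].mean(0).round())
E
```

```text
time: 19.35
position: [0.5987, 0.2308, 0.235]
tool_rot: [2.533, 1.857, -0.001]
ft_force: [-0.0, 0.7, 0.5]
grip_width: 0.113
grip_force: 0.0
scene tray [219, 144, 7, 7, 20] bx,by,zmed,zmax -62.0 -146.0 15.7 18.3 [185. 177. 165.]
scene tray [200, 154, 9, 8, 31] bx,by,zmed,zmax 1.0 -156.0 10.7 17.5 [170. 164. 155.]
scene tray [182, 160, 11, 8, 54] bx,by,zmed,zmax 52.0 -164.0 18.8 27.5 [144. 140. 131.]
scene board [248, 142, 13, 17, 155] bx,by,zmed,zmax -97.0 -47.0 71.7 84.0 [93. 78. 61.]
scene board [212, 207, 21, 24, 314] bx,by,zmed,zmax 106.0 57.0 71.6 81.4 [129. 121. 112.]
side tray [273, 166, 10, 6, 32] bx,by,zmed,zmax 44.0 -163.0 21.4 28.2 [136. 128. 122.]
side board [201, 174, 23, 23, 407] bx,by,zmed,zmax 92.0 62.0 63.9 75.8 [99. 91. 84.]
side board [305, 176, 15, 21, 253] bx,by,zmed,zmax -107.0 -45.0 65.0 79.1 [74. 64. 55.]
```

All three pieces are in the scrap tray (board x ≈ -62, 1 and 52), and the jar and block haven't moved.

```bash
python3 -c "
from bench import ctrl
print(ctrl.close_job())"
```

```text
the job is handed in; nothing more can be done
None
```

I swept the button, bar end and ring, in that order, into the empty scrap tray and handed the job in at about 19 s; the jar and block stayed in place and the mug and pliers were left alone.

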